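# Fit the setting lever on the clay slab roller

### The job

Put the red-knobbed lever back on the slab roller: turn it so that its slot matches the upright splined shaft and its arm points the same way as the dial's yellow pointer, thread it on fully home, flat on the dial, and let go. Leave the black-knobbed spare lever, whose round hole does not fit, where it lies.

Things in the scene. Friction and masses are not known exactly. Their poses are not given: they have to be found in the camera images.
- lever_hub (a point): Centre of the steel hub of the RED-knobbed lever (loose, 0.25-0.5 kg, lying flat, knob up): block 64 (x) x 40 (y) x 40 mm high, z up; point on the slot's axis, 20 mm above the underside. Slot 44 (x) x 16 (y) mm, upright, right through. Arm 22 wide, 12 mm thick, level with the underside, runs along -x to 160 mm from the slot's axis. Both y faces are free to grip (40 mm).
- lever_knob (a point): Centre of that lever's red knob, 30 mm across, standing on the arm 145 mm along -x from the slot's axis, 40 mm above the underside (its top 56 mm above it). Same axes as the hub.
- shaft_seat (a point): Foot of the fixed upright shaft on the blue gearbox: centre of the dial's top (black 100 mm disc, 132 mm above the table), where the underside rests. z up. Shaft 38 (x) x 10 (y) mm: 10 mm core, a spline each side along x; splines end 44, core 52 mm above the dial. Yellow pointer on the dial's -x rim: lever axes end parallel to these. Gearbox 130 mm square; all near it is lower than the dial.
- spare_hub (a point): Hub centre of the spare lever, same shape, size and axes (arm along -x), but with a BLACK knob and a round 24 mm hole; lies flat on the table, to be left alone.
Things that resemble listed ones, but are neither listed nor needed, are in the scene too. Leave any green look-alike of the part that bears lever_hub alone.

How it is judged:
By the outcome, as a careful person would: the job done as asked, in the order asked, and still so for the second after the job is handed in, with the robot touching nothing.
It also fails if it takes over 43 s, if anything falls off the work surface, if the arm or the gripper's body presses on something with over 40 N, if the wrist force passes 120 N, or if a joint passes its speed limit or range.

### The arm

A 6-joint arm with a two-finger parallel gripper is mounted at the origin on the work surface. World frame = base frame: x ahead of the robot, y to its left, z up, the work surface at z = 0. Lengths are in mm, angles in rad, forces in N, time in s.
With the tool pointing down it reaches from about 275 to 750 mm from the base axis. Payload 10.2 kg.
Tool frame: the origin (TCP) lies midway between the tips of the shut fingers; the grasp point (between the pads) lies 19 mm behind it (ctrl.grasp_offset is the distance from the TCP to the grasp point, in mm); z points along the fingers, y is the line along which they close (so a half turn about z gives the same grasp; the last joint's range is limited). The gripper opens to 85 mm and grips with 20 to 120 N. Pads are 22 mm wide; open, the fingers measure 114 mm over their backs; the gripper's body (76 mm by 85 mm) begins 54 mm behind the grasp point. The pads swing forward as they close: fully open they stand 13 mm farther back than shut.
Start: joints at [0.966, 0.313, 1.498, -0, 1.331, -0.223], TCP at [195.623, 487.199, 192.494] pointing down, gripper open.
Joint ranges: [-2.94, 2.94], [-0.97, 2.17], [0.19, 2.56], [-1.23, 4.37], [0.02, 3.11], [-2.88, 2.88]. Speed limits (rad/s): [2.39, 2.39, 3.01, 3.14, 3.14, 3.14].

### API

Orientations are given as a unit quaternion [w, x, y, z].
In Python, from rig import ctrl, viewer, models gives the robot as it stands. The module is installed in compiled form; this text tells all that it offers.
- The arm moves only by the shell command python3 -m pendant 'ROWS' [OPENING] [FORCE]. ROWS is text: rows parted by semicolons, each of 4 numbers parted by spaces: the shift along the tool's x, y, z in m, then the turn about the tool's z in rad. In form: x y z yaw; .... A call has 1 to 10 rows; each row shifts and turns the commanded pose from where the row before left it, along the tool's axes as they then stand; what a row does not reach is not made up. A row lasts 1/8 s, in which the tool goes at most 62.5 mm and 10.7 degrees, less where a joint would pass 70% of its speed; a pose out of reach is approached as far as the arm can. A call is refused whole if a number of a shift passes 0.0625 or a number of a turn 0.188, either way. A call with a gripper value outside its range is refused whole. OPENING is the opening, from 0 (shut) to 1 (fully open), set as the call begins (- or left out, the last holds). The fingers move at their own pace and stop on an object; FORCE is the grip in N (left out, the last holds). Time passes only in rows, so rows that do not move let the fingers close. It gives the time, the measured TCP pose, the force, the opening and the grip force at its end, in the units of the state.
- ctrl.sense(): the state, without advancing time (a new reading comes with each control period).
- viewer.capture(name): name is "scene" or "top" or "wrist"; returns a dict with "color" (400x640x3 uint8, red, green, blue), "vertical_fov" (degrees; the focal length in pixels is half the picture's height over the tangent of half this angle, whatever the lens; pixels are square), "cx", "cy" (the principal point, pixels), "pose" (4x4, takes a point from camera to world coordinates). Camera axes: x right, y down, z forward; pixel columns grow to the right and rows downward; lengths in mm; the calibration is good to about 2 mm. A picture is of the moment at which its call begins. There is no depth.
- ctrl.finish_job(): hands the job in; it is judged then, once.
Trained networks look in the newest picture that a camera, given by its name, has taken for a name from the list of things; names that differ only in an ending like _2 or _b are one class to them, and where a whole thing is asked for, a point or a joint stands for the part that bears it (a point fixed in the world has none). Each returns a list of dicts, best first, with "p" (0 to 1); they miss things now and then, are a little off and sometimes report something else, mostly with a low value. They report only what shows in the picture. A call takes as long as a camera call. They do not tell look-alikes from the thing itself.
- models.boxes_of(camera, query): "at" ([x, y, z] in mm, in world coordinates, good to about 4 mm: the middle of the surface that is visible of it).
The state is a dict: "time_s": time; "joints": joint angles; "dq": joint speeds; "tau": joint torques, N m; "eef_pos": TCP position; "ee_rot": TCP orientation; "force": force on the tool from outside, world axes, zero at the start; "wrist_torque": the same for the moment, N m; "grip_width": opening from 0.0 (shut) to 1.0 (fully open); "grip_force": force on a finger pad.
Only numpy, scipy, OpenCV 4.12 (cv2) and the standard library are available. Lean on these libraries where they do the work, as an engineer would, in place of code of your own. Each camera call takes 0.05 s, during which the arm holds its last target. There are 200 camera calls.

## Working session

There is one attempt and no reset: what is moved stays moved. The work goes in short steps, Python scripts to look and compute and a shell command to move; the robot and the scene stay as the last step left them, time stands still between calls to the robot, and variables do not carry over. Pictures are saved under pics/ and viewed, at most 10 in all, crops included, and the job is handed in when it is done.

```bash
mkdir -p pics; python3 - <<'E'
from rig import ctrl,viewer,models
import cv2,numpy as np
s=ctrl.sense();print(s['time_s'],s['eef_pos'],s['ee_rot'],s['grip_width'],ctrl.grasp_offset)
for c in("scene","top"):
    d=viewer.capture(c);cv2.imwrite(f"pics/{c}0.png",d["color"][...,::-1])
    print(c,d["vertical_fov"],d["cx"],d["cy"],np.round(d["pose"],3).tolist())
    for q in("lever_hub","lever_knob","shaft_seat","spare_hub"):
        print(q,[(round(float(b["p"]),2),np.round(b["at"]).tolist()) for b in models.boxes_of(c,q)][:4])
E
```

```text
0.0 [195.45576322 486.92422962 191.92972888] [-2.57464518e-04  1.89737431e-01  9.81834649e-01 -6.02194477e-04] 1.002318981361217 18.700000000000003
scene 44.35441125434327 320.6578942589628 198.8351072635553 [[-0.372, 0.8, -0.47, 1121.058], [0.928, 0.315, -0.198, 381.434], [-0.011, -0.51, -0.86, 1278.417], [0.0, 0.0, 0.0, 1.0]]
lever_hub [(0.67, [352.0, 303.0, 20.0]), (0.62, [592.0, 342.0, 27.0]), (0.61, [461.0, 500.0, 21.0])]
lever_knob [(0.92, [593.0, 344.0, 22.0]), (0.77, [468.0, 500.0, 21.0]), (0.65, [355.0, 301.0, 22.0])]
shaft_seat [(0.9, [567.0, -234.0, 134.0])]
spare_hub [(0.86, [541.0, 79.0, 28.0]), (0.41, [594.0, 339.0, 26.0])]
top 55.32059822726876 323.3917981783952 191.75086358615363 [[-0.025, -0.998, 0.059, 422.784], [-1.0, 0.026, 0.009, 129.006], [-0.01, -0.059, -0.998, 1077.774], [0.0, 0.0, 0.0, 1.0]]
lever_hub [(0.65, [347.0, 286.0, 23.0]), (0.62, [588.0, 342.0, 20.0]), (0.61, [458.0, 508.0, 22.0]), (0.25, [557.0, -230.0, 130.0])]
lever_knob [(0.82, [457.0, 505.0, 21.0]), (0.81, [343.0, 291.0, 20.0]), (0.79, [587.0, 341.0, 17.0]), (0.28, [527.0, 74.0, 23.0])]
shaft_seat [(0.81, [557.0, -231.0, 130.0]), (0.69, [587.0, 343.0, 17.0])]
spare_hub [(0.97, [529.0, 73.0, 22.0])]
```

View pics/top0.png

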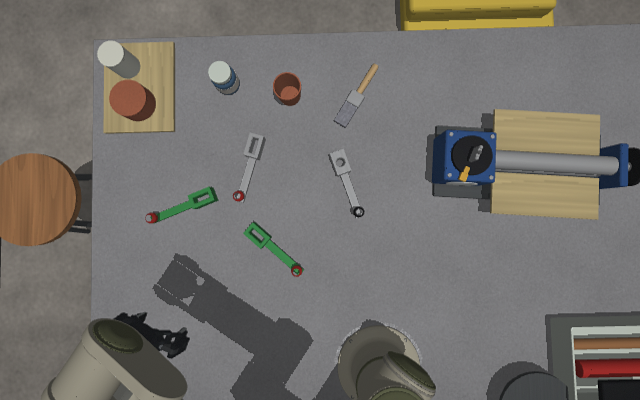

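View pics/scene0.png

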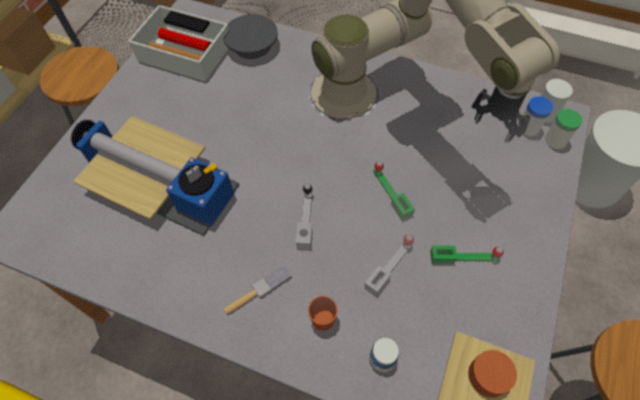

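The top picture shows the steel red-knobbed lever with its hub at about (254,147) and knob at (239,196). There are two green look-alikes, the spare at (341,160), and the gearbox dial at (472,156) with the yellow pointer toward (464,174). I'll measure the lever and dial from a zoomed crop.

```bash
cat > h.py <<'E'
from rig import ctrl,viewer,models
import cv2,numpy as np
def ray(d,u,v,z):
    P=np.array(d["pose"]);f=200/np.tan(np.radians(d["vertical_fov"]/2))
    r=P[:3,:3]@np.array([(u-d["cx"])/f,(v-d["cy"])/f,1]);o=P[:3,3]
    return (o+r*(z-o[2])/r[2])
def proj(d,p):
    P=np.array(d["pose"]);f=200/np.tan(np.radians(d["vertical_fov"]/2))
    c=P[:3,:3].T@(np.array(p)-P[:3,3]);return np.array([d["cx"]+f*c[0]/c[2],d["cy"]+f*c[1]/c[2]])
E
python3 - <<'E'
from h import *
d=viewer.capture("top");im=d["color"][...,::-1]
a=cv2.resize(im[125:215,220:290],None,fx=5.7,fy=5.7,interpolation=cv2.INTER_CUBIC)
b=cv2.resize(im[120:205,430:500],None,fx=5.7,fy=5.7,interpolation=cv2.INTER_CUBIC)
b=cv2.copyMakeBorder(b,0,a.shape[0]-b.shape[0],0,0,cv2.BORDER_CONSTANT)
cv2.imwrite("pics/crop.png",np.hstack([a,b])[:600])
hsv=cv2.cvtColor(im,cv2.COLOR_BGR2HSV)
def m(lo,hi,x0,x1,y0,y1):
    k=cv2.inRange(hsv[y0:y1,x0:x1],lo,hi);y,x=np.nonzero(k);return len(x),x.mean()+x0,y.mean()+y0
n,u,v=m((0,120,60),(8,255,255),225,255,180,210);K=ray(d,u,v,42);print(n,u,v,K)
n,u,v=m((15,120,100),(35,255,255),450,490,150,190);Y=ray(d,u,v,134);print(n,u,v,Y)
for uv,z in(((254,147),40),((341,160),40),((472,156),132)):print(ray(d,*uv,z))
E
```

```text
53 238.77358490566039 195.83018867924528 [479.21984355 368.5748657   42.        ]
95 464.30526315789473 174.03157894736842 [ 513.81912883 -212.72061747  134.        ]
[612.61994522 325.47396949  40.        ]
[570.27831404  87.53041648  40.        ]
[ 558.51752442 -234.62267652  132.        ]
```

View pics/crop.png

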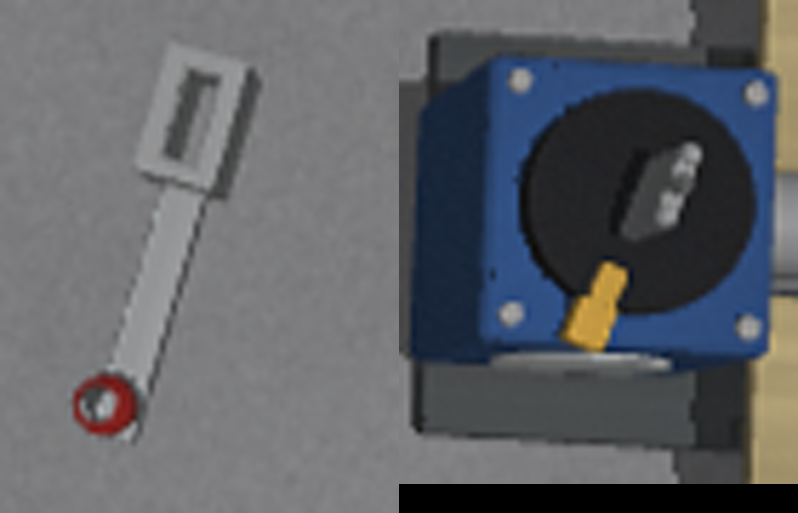

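Crop: the slot centre is at full-picture (253.9,145.4), the dial centre at (471.9,155.3), and the pointer at (464,174). The lever's arm heads about 162° and the pointer about 154°. I'll move above the hub and refine with the wrist camera.

```bash
python3 -m pendant '-0.05 0 0 0; -0.056 0 0 0; -0.056 0 0 0; -0.056 0 0 0; -0.056 0 0 0; -0.056 0 0 0; -0.056 0 0 0; -0.056 0 0 0; 0 0.006 0 -0.077; 0 0 0 0' 1 120
python3 - <<'E'
from h import *
s=ctrl.sense();print(s['eef_pos'],s['ee_rot'])
d=viewer.capture("wrist");cv2.imwrite("pics/w1.png",d["color"][...,::-1]);print(np.round(d["pose"],3).tolist(),d["vertical_fov"],d["cx"],d["cy"])
for p in((614,326,40),(479,369,42)):print(proj(d,p))
E
```

```text
time_s: 1.8
eef_pos: [608.2, 328.0, 191.8]
ee_rot: [-0.0, 0.152, 0.988, -0.0]
force: [1.1, 0.4, -0.3]
grip_width: 0.999
grip_force: 0.0
[608.17199902 328.02187421 191.83808406] [-3.77203413e-04  1.52196888e-01  9.88350110e-01 -1.56011564e-04]
[[0.301, 0.914, 0.27, 539.547], [0.953, -0.289, -0.086, 350.288], [-0.001, 0.284, -0.959, 374.163], [0.0, 0.0, 0.0, 1.0]] 58.40219741923996 319.21609282555846 199.34952979373753
[318.74456781 178.69465628]
[319.03354456  14.70115834]
```

View pics/w1.png

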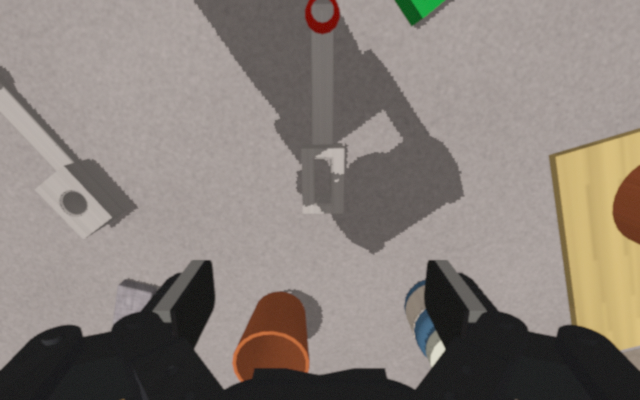

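The wrist view shows the hub top spanning roughly columns 302–346 and rows 148–214, and the knob at (322,12). Shadow confuses the edges, so I'll enlarge the crop with the contrast raised.

```bash
python3 - <<'E'
from h import *
im=cv2.imread("pics/w1.png")[135:225,280:370]
im=cv2.convertScaleAbs(im.astype(np.float32),alpha=1.7,beta=-80) 
cv2.imwrite("pics/w1c.png",cv2.resize(im,None,fx=6,fy=6,interpolation=cv2.INTER_NEAREST))
E
```

```text
(no output)
```

View pics/w1c.png

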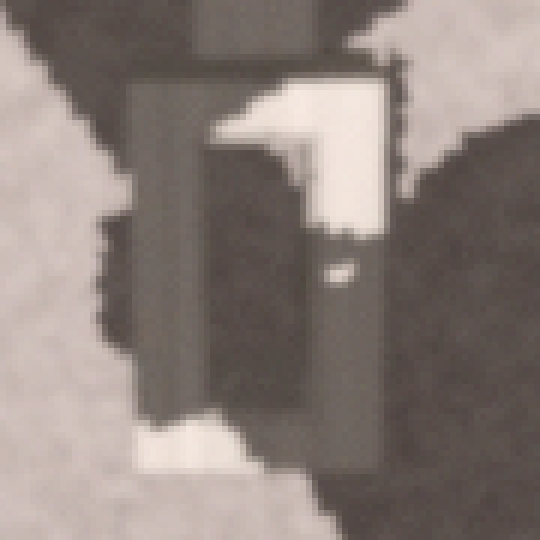

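The hub's top corners in the full picture are TL (301.7,148), TR (344.3,148), BL (302.2,213.7) and BR (343.7,213.7).

```bash
python3 - <<'E'
from h import *
d=viewer.capture("wrist");s=ctrl.sense()
p=[ray(d,u,v,40) for u,v in((301.7,148),(344.3,148),(302.2,213.7),(343.7,213.7))]
c=np.mean(p,0);a=p[2]+p[3]-p[0]-p[1];ang=np.degrees(np.arctan2(a[1],a[0]))
im=d["color"];hsv=cv2.cvtColor(im,cv2.COLOR_RGB2HSV)
k=cv2.inRange(hsv[:40,295:350],(0,120,40),(10,255,255))|cv2.inRange(hsv[:40,295:350],(170,120,40),(180,255,255));y,x=np.nonzero(k);print("knob px",x.min()+295,x.max()+295,y.min(),y.max())
K=ray(d,(x.min()+x.max())/2+295,12,42);print("knob",K,"axis by knob",np.degrees(np.arctan2(*(c-K)[[1,0]])))
print(c,np.linalg.norm(a)/2,np.linalg.norm(p[1]-p[0]),ang)
w,qx,qy,qz=s['ee_rot'];th=np.degrees(2*np.arctan2(qy,qx));print("tool x ang",th,s['eef_pos'])
t=np.radians(th);X=np.array([np.cos(t),np.sin(t)]);Y=np.array([np.sin(t),-np.cos(t)])
e=c[:2]-s['eef_pos'][:2];print("shift tool x,y",e@X,e@Y)
E
```

```text
knob px 305 338 0 33
knob [477.26709111 371.87794806  42.        ] axis by knob -16.901252594383767
[617.82658183 329.16935301  40.        ] 64.86779271915589 39.84591893053889 -17.433254131908335
tool x ang 162.49310114504493 [607.57113498 328.4049578  192.6047079 ]
shift tool x,y -9.550476252352102 3.814038992869617
```

```bash
python3 -m pendant '0 0.004 0.03 0; 0 0 0.04 0; 0 0 0.04 0; 0 0 0.04 0; 0 0 0.025 0; 0 0 0.013 0; 0 0 0 0; 0 0 0 0' 1 120 && python3 -m pendant '0 0 0 0; 0 0 0 0; 0 0 0 0; 0 0 0 0; 0 0 0 0; 0 0 0 0;0 0 0 0;0 0 0 0' 0 120
```

```text
time_s: 2.9
eef_pos: [609.9, 332.2, 6.0]
ee_rot: [0.001, 0.152, 0.988, 0.001]
force: [1.0, -0.3, -0.3]
grip_width: 1.002
grip_force: 0.0
time_s: 3.9
eef_pos: [609.2, 331.9, 4.5]
ee_rot: [-0.0, 0.152, 0.988, -0.0]
force: [0.7, -0.9, -0.4]
grip_width: -0.001
grip_force: 0.0
```

The gripper shut on nothing, so I'll look.

```bash
python3 - <<'E'
from h import *
s=ctrl.sense();print(s)
w=viewer.capture("wrist")["color"];t=viewer.capture("top")["color"][120:240,200:320]
t=cv2.resize(t,(400,400),interpolation=cv2.INTER_CUBIC)
w=cv2.resize(w,(400,250));t=cv2.copyMakeBorder(w,0,150,0,0,cv2.BORDER_CONSTANT) if 0 else np.hstack([cv2.copyMakeBorder(w,0,150,0,0,cv2.BORDER_CONSTANT),t])
cv2.imwrite("pics/miss.png",t[...,::-1])
E
```

```text
{'time_s': 3.9, 'joints': array([ 3.30385665e-01,  8.58980570e-01,  1.10815812e+00,  5.39999213e-06,
        1.17449946e+00, -9.35599965e-01]), 'dq': array([ 0.00060143,  0.00118021,  0.00139846,  0.00179771, -0.00015147,
        0.00015447]), 'tau': array([-9.25946224e-04, -6.16946983e+01, -2.42483801e+01, -3.54401654e-04,
        6.72768983e-04,  2.92349262e-05]), 'eef_pos': array([609.22277496, 331.88749324,   4.4634288 ]), 'ee_rot': array([-2.13063576e-05,  1.51817067e-01,  9.88408609e-01, -8.35588153e-06]), 'force': array([ 0.68785815, -0.89563123, -0.39973837]), 'wrist_torque': array([0.00672144, 0.00433892, 0.01312604]), 'grip_force': 0.0, 'grip_width': -0.0010237337958707308}
```

View pics/miss.png

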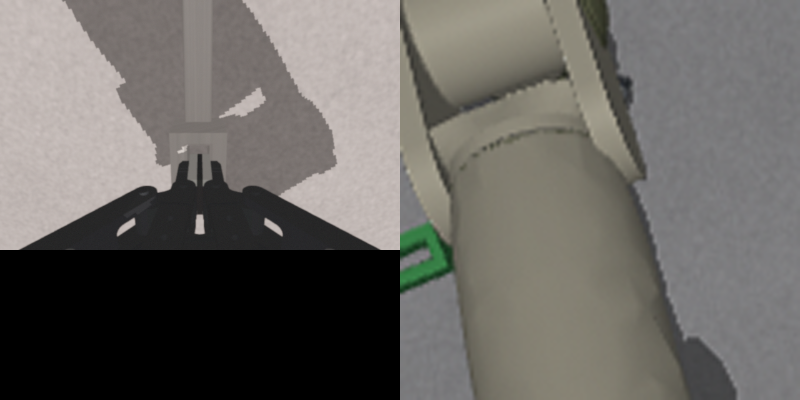

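The wrist view is ambiguous: the fingers overlap the hub near (200,165) of the half-size picture. I'll zoom in.

```bash
python3 - <<'E'
from h import *
d=viewer.capture("wrist");w=d["color"][190:330,230:410]
cv2.imwrite("pics/miss2.png",cv2.resize(w,None,fx=4,fy=4,interpolation=cv2.INTER_CUBIC)[...,::-1])
s=ctrl.sense();t=s['eef_pos'];print(proj(d,t),proj(d,t+[0,0,19]),proj(d,t+[0,0,40]),proj(d,[617.8,329.2,40]))
print(s['time_s'],np.round(d["pose"],3).tolist())
E
```

```text
[318.48039939 231.29090459] [318.38817932 245.50204746] [318.26134788 265.04681264] [318.3262488  278.31238441]
4.05 [[0.301, 0.914, 0.271, 540.445], [0.954, -0.288, -0.086, 354.083], [-0.0, 0.285, -0.959, 186.738], [0.0, 0.0, 0.0, 1.0]]
```

View pics/miss2.png

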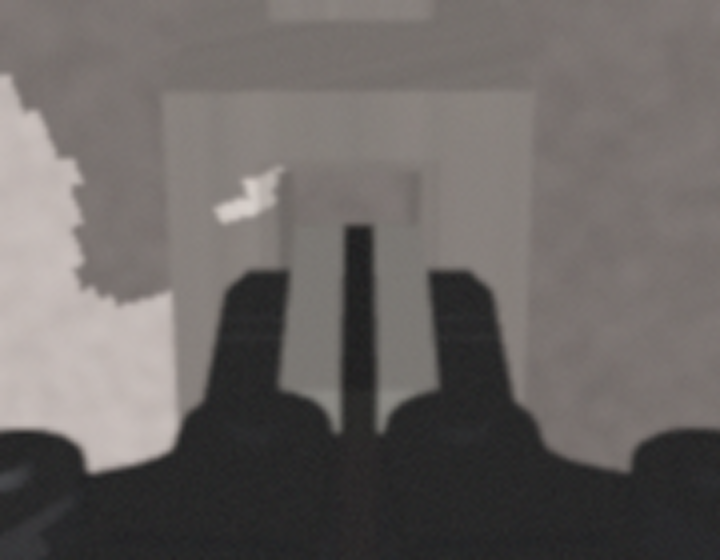

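The shut fingers sit just above the hub's top, with pad tips at about (320,246). The visible finger spacing puts the tips about 40 mm higher than the reported TCP. The hub's size checks out at z=40, so I trust the camera. I'll open and go lower in steps, watching the force.

```bash
python3 -m pendant '0 0 0 0; 0 0 0 0; 0 0 0 0; 0 0 0 0; 0 0 0 0; 0 0 0 0;0 0 0 0' 1 120 && python3 -m pendant '0 0 0.01 0; 0 0 0.01 0;0 0 0 0;0 0 0 0' && python3 - <<'E'
from h import *
d=viewer.capture("wrist");cv2.imwrite("pics/w3.png",d["color"][...,::-1])
s=ctrl.sense();print(s['eef_pos'],s['force'],[proj(d,s['eef_pos']+[0,0,h]) for h in(0,13)])
E
```

```text
time_s: 4.92
eef_pos: [609.2, 331.9, 4.5]
ee_rot: [0.0, 0.152, 0.988, 0.0]
force: [-0.3, 0.3, -0.2]
grip_width: 1.001
grip_force: 0.0
time_s: 5.42
eef_pos: [609.3, 331.9, -15.5]
ee_rot: [0.0, 0.152, 0.988, 0.0]
force: [0.0, -0.1, 0.6]
grip_width: 0.999
grip_force: 0.0
[609.40193475 331.97326852 -15.25499482] [ 0.38892971  0.35998168 -0.2195378 ] [array([318.61135596, 231.53908097]), array([318.56111623, 240.98652026])]
```

View pics/w3.png

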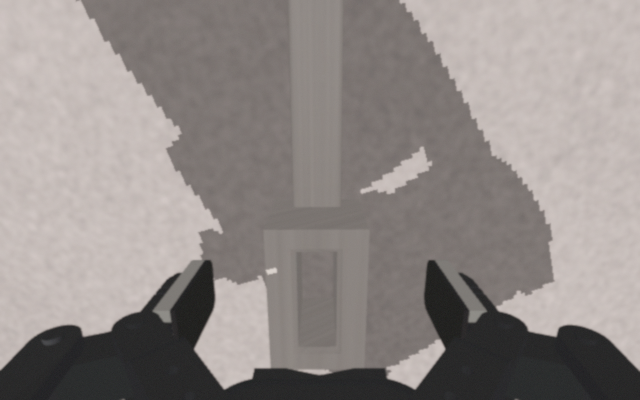

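Still no contact at a reported -15. The open tips (213,262) and (427,262) lie at about hub-top depth. The hub (columns 264–370, rows 229–372) is centred between them. I'll descend another 19 mm and close.

```bash
python3 -m pendant '0 0.001 0.01 0; 0 0 0.009 0;0 0 0 0;0 0 0 0' && python3 -m pendant '0 0 0 0; 0 0 0 0; 0 0 0 0; 0 0 0 0; 0 0 0 0; 0 0 0 0;0 0 0 0;0 0 0 0' 0 120
```

```text
time_s: 5.98
eef_pos: [609.6, 332.9, -34.5]
ee_rot: [0.0, 0.152, 0.988, 0.0]
force: [0.1, -0.4, -0.3]
grip_width: 1.001
grip_force: 0.0
time_s: 6.98
eef_pos: [609.9, 332.9, -33.9]
ee_rot: [0.0, 0.152, 0.988, 0.0]
force: [0.5, -0.8, 5.5]
grip_width: 0.453
grip_force: 121.3
```

Gripped the 40 mm hub. The reported z is -33.9 when the underside is on the table. I'll lift 215 mm and check the hold.

```bash
python3 -m pendant '0 0 -0.015 0; 0 0 -0.04 0; 0 0 -0.05 0; 0 0 -0.05 0; 0 0 -0.04 0; 0 0 -0.02 0; 0 0 0 0;0 0 0 0' && python3 -m pendant '-0.007 -0.024 0 0;-0.0142 -0.0477 0 0;-0.0142 -0.0477 0 0;-0.0142 -0.0477 0 0;-0.0142 -0.0477 0 0;-0.0142 -0.0477 0 0;-0.0142 -0.0477 0 0;-0.0142 -0.0477 0 0;-0.0142 -0.0477 0 0;-0.0142 -0.0477 0 0' && python3 -m pendant '-0.007 -0.024 0 0;0 0 0 0;0 0 0 0;0 0 0 0' && python3 - <<'E'
from h import *
d=viewer.capture("wrist");cv2.imwrite("pics/w4.png",d["color"][...,::-1])
s=ctrl.sense();print(s['eef_pos'],s['ee_rot'],s['force'],s['wrist_torque'])
for z in (132,176,184):print(z,proj(d,(558.5,-234.6,z)))
E
```

```text
time_s: 7.98
eef_pos: [608.9, 332.6, 178.7]
ee_rot: [-0.001, 0.152, 0.988, -0.001]
force: [0.2, -0.1, -5.2]
grip_width: 0.448
grip_force: 121.2
time_s: 9.22
eef_pos: [601.3, -141.3, 179.1]
ee_rot: [-0.001, 0.152, 0.988, 0.0]
force: [0.5, 0.1, -4.5]
grip_width: 0.455
grip_force: 121.6
time_s: 9.72
eef_pos: [601.6, -163.9, 180.2]
ee_rot: [-0.0, 0.151, 0.989, 0.0]
force: [0.2, 0.6, -5.0]
grip_width: 0.45
grip_force: 121.7
[ 601.60813763 -164.02313507  180.34280618] [-1.74250633e-04  1.51204197e-01  9.88502529e-01  1.05370403e-04] [-0.65495549 -0.93507853 -3.80975685] [ 0.0521153  -0.11502617  0.05010111]
132 [196.76318745 176.04895824]
176 [170.07558206 194.05785496]
184 [163.92262282 198.20989506]
```

View pics/w4.png

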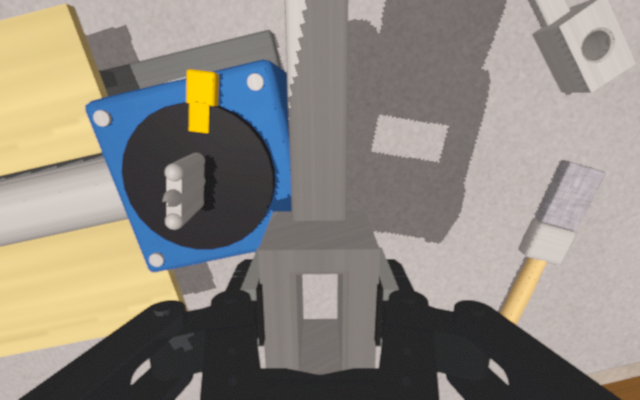

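The wrist picture shows the lever held level: hub top from (258,248) to (382,248), slot about (302–338, 274–345). The dial is centred near (198,174.5), the spline caps near (175,172) and (174,222), and the pointer is at (202,95). Now I'll compute these more exactly.

```bash
cat > m.py <<'E'
from h import *
def meas(d,u0,v0,verbose=1):
    im=d["color"];hsv=cv2.cvtColor(im,cv2.COLOR_RGB2HSV)
    k=cv2.inRange(hsv,(0,0,0),(180,120,62));k[:, 292:]=0;k[:95]=0;k[255:]=0
    n,l,st,ce=cv2.connectedComponentsWithStats(k);i=1+np.argmax(st[1:,4])
    pts=cv2.convexHull(np.argwhere(l==i)[:,::-1].astype(np.int32)).reshape(-1,2)
    print("dial",st[i])
    from scipy.optimize import least_squares
    W=np.array([ray(d,u,v,132)[:2] for u,v in pts])
    r=least_squares(lambda p:np.hypot(*(W-p[:2]).T)-p[2],[*W.mean(0),50],loss="soft_l1").x
    print("dial centre,r",r)
    g=hsv[...,2].astype(int)
    sub=((g>165)&(hsv[...,1]<60)).astype(np.uint8);sub[:150]=0;sub[240:]=0;sub[:,:150]=0;sub[:,205:]=0
    n,l,st,ce=cv2.connectedComponentsWithStats(sub)
    for j in range(1,n):
        if st[j,4]>15: print("cap",st[j],ce[j],ray(d,*ce[j],176)[:2])
    y=cv2.inRange(hsv,(20,150,120),(35,255,255));y[:,:180]=0;y[:, 225:]=0;y[140:]=0
    vv,uu=np.nonzero(y);P=ray(d,uu.mean(),vv.mean(),135);print("ptr",uu.mean(),vv.mean(),P,"xaxis deg",np.degrees(np.arctan2(r[1]-P[1],r[0]-P[0])))
E
python3 - <<'E'
from m import *
d=viewer.capture("wrist");s=ctrl.sense();meas(d,0,0)
g=cv2.cvtColor(d["color"],cv2.COLOR_RGB2GRAY)
for r in(260,285,305,325):print(r,g[r,285:355].tolist())
print("col320",g[225:375,320].tolist())
t=np.array(s['eef_pos'])
for z in(174,176,178,214,254):print(z,proj(d,(t[0],t[1],z)))
w,qx,qy,qz=s['ee_rot'];print(np.degrees(2*np.arctan2(qy,qx)),t)
E
```

```text
dial [  123   104   152   144 12498]
dial centre,r [ 560.7400421  -234.1154094    49.34250828]
cap [166 165  16  28 340] [173.29705882 178.01176471] [ 550.90066446 -229.45977485]
cap [166 204  16  25 299] [173.37792642 215.94648829] [ 570.63094276 -238.21320336]
ptr 200.7565270188221 98.21007893139041 [ 513.86750011 -212.0998277   135.        ] xaxis deg -25.158992234269565
260 [130, 130, 130, 131, 131, 132, 130, 131, 130, 130, 128, 129, 129, 127, 127, 127, 128, 128, 127, 128, 126, 126, 126, 126, 127, 127, 128, 127, 127, 127, 125, 126, 124, 125, 126, 124, 125, 125, 125, 126, 126, 128, 128, 128, 128, 128, 127, 128, 129, 129, 130, 130, 130, 131, 130, 130, 129, 130, 129, 130, 129, 128, 127, 127, 128, 128, 127, 128, 128, 129]
285 [129, 131, 132, 131, 129, 127, 124, 124, 125, 124, 121, 112, 108, 105, 106, 105, 116, 151, 180, 187, 186, 185, 186, 187, 187, 187, 188, 187, 187, 186, 185, 185, 186, 188, 189, 187, 184, 183, 184, 186, 188, 187, 186, 185, 185, 186, 186, 188, 188, 187, 185, 176, 154, 121, 106, 105, 106, 112, 119, 123, 124, 122, 120, 123, 126, 128, 128, 130, 129, 128]
305 [128, 131
[... 976 characters left out ...]
85, 186, 188, 188, 187, 188, 187, 187, 187, 186, 185, 188, 189, 187, 184, 183, 183, 184, 186, 187, 187, 186, 185, 185, 186, 187, 188, 190, 190, 189, 187, 188, 188, 187, 187, 185, 186, 187, 183, 163, 129, 113, 111, 111, 111, 110, 112, 111, 113, 114, 112, 112, 112, 110, 112, 110, 112, 112, 112, 110, 114, 113, 113, 113, 113, 114, 112, 112, 112, 113, 112, 113, 113, 111, 112, 110, 113, 111, 113, 111, 112, 114, 114, 113, 111, 112, 113, 113, 116, 116, 115, 114, 112, 111, 104, 83]
174 [318.28682516 227.21273815]
176 [318.27693136 228.50034765]
178 [318.26684548 229.81295315]
214 [318.04473108 258.71959013]
254 [317.6537139  309.60774292]
162.59660287007145 [ 601.62551497 -164.17540472  180.46587919]
```

```bash
python3 - <<'E'
from h import *
d=viewer.capture("wrist");s=ctrl.sense();t=np.array(s['eef_pos'])
th=2*np.arctan2(s['ee_rot'][2],s['ee_rot'][1]);X=np.array([np.cos(th),np.sin(th)]);Y=np.array([np.sin(th),-np.cos(th)])
h=[ray(d,319.7,v,254.3)[:2]-X*k-t[:2] for v,k in((249.5,32),(272,22))]
for q in h:print("hub rel tool",q@X,q@Y)
e=np.mean(h,0);hx,hy=e@X,e@Y
ps=np.radians(180-25);X2=np.array([np.cos(ps),np.sin(ps)]);Y2=np.array([np.sin(ps),-np.cos(ps)])
g=np.array([560.75,-234.0])-hx*X2-hy*Y2;D=g-t[:2]
print("goal tcp",g,"shift",D@X,D@Y,"yaw",th-ps,(th*180/np.pi)%360)
E
```

```text
hub rel tool -9.110980163332004 0.7275417471023206
hub rel tool -7.344301516011299 0.7268331483447935
goal tcp [ 552.98590234 -231.18190438] shift 26.412134591831006 -78.34945296093767 yaw 0.13244956191687107 162.5888008961934
```

```bash
python3 -m pendant '0.006 -0.018 0 0; 0.0082 -0.024 0 0; 0.0082 -0.024 0 0; 0.004 -0.0123 0 0.066; 0 0 0 0.066; 0 0 0.01 0; 0 0 0 0; 0 0 0 0' && python3 - <<'E'
from h import *
d=viewer.capture("wrist");s=ctrl.sense();t=np.array(s['eef_pos'])
th=2*np.arctan2(s['ee_rot'][2],s['ee_rot'][1]);print(t,180-np.degrees(th),s['force'],s['wrist_torque'])
im=d["color"][60:400,180:460];cv2.imwrite("pics/w5.png",cv2.resize(im,None,fx=1.75,fy=1.75,interpolation=cv2.INTER_CUBIC)[...,::-1])
for p in((560.75,-234,176),(560.75,-234,184),(551.7,-229.8,176),(569.8,-238.2,176)):print(proj(d,p))
E
```

```text
time_s: 10.88
eef_pos: [552.8, -231.7, 170.4]
ee_rot: [-0.0, 0.216, 0.976, 0.0]
force: [0.3, 0.2, -4.8]
grip_width: 0.452
grip_force: 121.8
[ 552.922395   -231.76325414  170.5711157 ] 24.985093119365104 [ 0.99665023 -0.10568984 -5.80204243] [ 0.00512622 -0.04528638 -0.01162336]
[320.84721214 249.34478199]
[320.90752198 255.83362573]
[320.83382039 232.02358072]
[320.86021428 266.16205364]
```

View pics/w5.png

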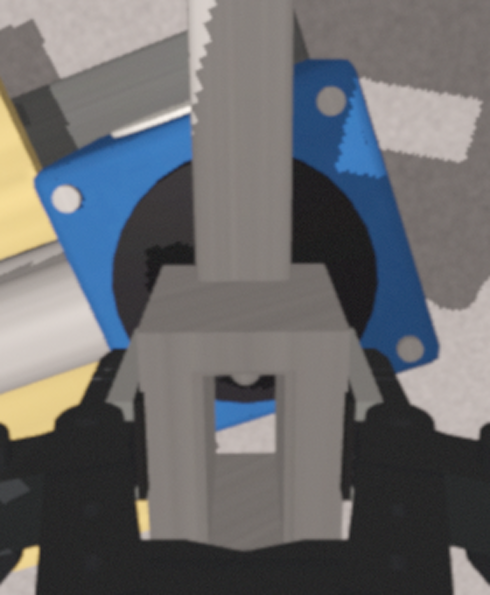

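Slot (crop columns 212–280) and dial (113–377) share the same centre, with the spline cap at (245,378) seen through the slot. The yaw is right, so I'll descend in stages.

```bash
python3 -m pendant '0 0 0.008 0; 0 0 0.008 0; 0 0 0.008 0; 0 0 0.008 0; 0 0 0.007 0; 0 0 0.006 0; 0 0 0 0; 0 0 0 0'
```

```text
time_s: 11.92
eef_pos: [553.0, -231.9, 125.8]
ee_rot: [0.0, 0.217, 0.976, -0.0]
force: [-0.2, 0.3, -4.3]
grip_width: 0.452
grip_force: 121.8
```

No contact, and the underside should be at 160 mm, below the spline ends. Continuing.

```bash
python3 -m pendant '0 0 0.006 0; 0 0 0.006 0; 0 0 0.006 0; 0 0 0.004 0; 0 0 0.002 0; 0 0 0 0; 0 0 0 0'; python3 -m pendant '0 0 0.0015 0; 0 0 0 0; 0 0 0 0'
```

```text
time_s: 12.8
eef_pos: [553.0, -231.8, 101.7]
ee_rot: [0.0, 0.217, 0.976, -0.0]
force: [0.3, 0.9, -4.9]
grip_width: 0.453
grip_force: 121.8
time_s: 13.18
eef_pos: [552.9, -231.8, 100.0]
ee_rot: [0.0, 0.217, 0.976, 0.0]
force: [-0.7, 1.0, -4.7]
grip_width: 0.455
grip_force: 121.8
```

```bash
for i in 1 2; do python3 -m pendant '0 0 0.001 0; 0 0 0 0; 0 0 0 0' | sed -n 2,4p; done
```

```text
eef_pos: [552.9, -231.7, 99.0]
ee_rot: [-0.0, 0.217, 0.976, 0.0]
force: [-0.7, -0.1, -4.9]
eef_pos: [553.0, -231.8, 98.1]
ee_rot: [0.0, 0.217, 0.976, -0.0]
force: [-0.7, 0.0, -3.3]
```

```bash
for i in 1 2; do python3 -m pendant '0 0 0.0005 0; 0 0 0 0; 0 0 0 0' | sed -n 2,4p; done
```

```text
eef_pos: [553.0, -231.8, 98.1]
ee_rot: [0.0, 0.217, 0.976, -0.0]
force: [-3.3, 2.0, 5.9]
eef_pos: [553.0, -231.9, 98.1]
ee_rot: [0.0, 0.217, 0.976, -0.0]
force: [-4.8, 2.8, 7.7]
```

It touched home at exactly the expected height (98.1). Releasing, then rising clear.

```bash
python3 -m pendant '0 0 0 0; 0 0 0 0; 0 0 0 0; 0 0 0 0; 0 0 0 0; 0 0 0 0;0 0 0 0' 1 && python3 -m pendant '0 0 -0.01 0; 0 0 -0.03 0; 0 0 -0.04 0; 0 0 -0.05 0; 0 0 -0.03 0;0 0 -0.02 0; 0 0 0 0; 0 0 0 0' && python3 - <<'E'
from h import *
d=viewer.capture("wrist");s=ctrl.sense();im=d["color"];cv2.imwrite("pics/w6.png",im[...,::-1])
g=cv2.cvtColor(im,cv2.COLOR_RGB2GRAY)
hsv=cv2.cvtColor(im,cv2.COLOR_RGB2HSV)
k=cv2.inRange(hsv,(0,150,40),(8,255,255))|cv2.inRange(hsv,(172,150,40),(180,255,255));n,l,st,ce=cv2.connectedComponentsWithStats(k)
for j in range(1,n):
    if st[j,4]>60:print("red",st[j],ce[j],ray(d,*ce[j],172))
a=np.radians(155);K=np.array([560.75+145*np.cos(a),-234+145*np.sin(a),172]);print("expect knob",K,proj(d,K))
for z in(172,):
  for x,y in((-32,-20),(-32,20),(32,20),(32,-20)):
    b=np.radians(-25);print("expect hub corner",proj(d,(560.75+x*np.cos(b)-y*np.sin(b),-234+x*np.sin(b)+y*np.cos(b),z)))
t=viewer.capture("top")
for c,q in(("top","lever_hub"),("top","lever_knob"),("wrist","lever_hub"),("wrist","lever_knob")):print(c,q,[(round(float(b["p"]),2),np.round(b["at"]).tolist()) for b in models.boxes_of(c,q)][:5])
c0=g[:, 300:].shape
for v in(130,150,170,190,210):
    r=g[v,270:370].astype(int);e=np.abs(np.diff(r));print(v,[(270+i,int(e[i])) for i in np.argsort(-e)[:8]])
E
```

```text
time_s: 15.55
eef_pos: [552.9, -231.8, 97.0]
ee_rot: [0.0, 0.217, 0.976, -0.0]
force: [-1.1, -0.3, -0.3]
grip_width: 0.999
grip_force: 0.0
time_s: 16.55
eef_pos: [552.6, -231.6, 276.1]
ee_rot: [-0.001, 0.217, 0.976, 0.0]
force: [-0.5, 0.2, 0.1]
grip_width: 1.001
grip_force: 0.0
red [297   0  40  24 542] [316.38191882  11.66789668] [ 435.12807352 -178.49109708  172.        ]
expect knob [ 429.33537088 -172.72035205  172.        ] [ 3.20227825e+02 -2.20169353e-01]
expect hub corner [295.46090091 156.38744238]
expect hub corner [345.08118418 156.3351253 ]
expect hub corner [343.63395795 230.51884909]
expect hub corner [296.94797387 230.56280837]
top lever_hub [(0.78, [461.0, 505.0, 19.0]), (0.66, [347.0, 291.0, 24.0]), (0.58, [527.0, -211.0, 155.0])]
top lever_knob [(0.79, [346.0, 288.0, 22.0]), (0.74, [530.0, -210.0, 153.0]), (0.64, [456.0, 505.0, 20.0])]
wrist lever_hub [(0.95, [518.0, -213.0, 152.0])]
wrist lever_knob [(0.85, [518.0, -213.0, 156.0])]
130 [(np.int64(330), 43), (np.int64(331), 40), (np.int64(305), 34), (np.int64(306), 33), (np.int64(329), 24), (np.int64(334), 16), (np.int64(341), 15), (np.int64(333), 14)]
150 [(np.int64(306), 38), (np.int64(305), 34), (np.int64(331), 34), (np.int64(330), 32), (np.int64(341), 21), (np.int64(307), 20), (np.int64(277), 18), (np.int64(329), 17)]
170 [(np.int64(293), 61), (np.int64(294), 42), (np.int64(343), 33), (np.int64(310), 31), (np.int64(309), 30), (np.int64(292), 27), (np.int64(344), 27), (np.int64(324), 24)]
190 [(np.int64(294), 35), (np.int64(343), 33), (np.int64(344), 30), (np.int64(311), 30), (np.int64(310), 28), (np.int64(313), 28), (np.int64(325), 27), (np.int64(327), 27)]
210 [(np.int64(343), 38), (np.int64(344), 26), (np.int64(294), 23), (np.int64(310), 23), (np.int64(295), 22), (np.int64(275), 18), (np.int64(309), 17), (np.int64(305), 16)]
```

The hub's edges and width match the seated pose in the wrist picture: columns 294 and 343.5 against 295 and 345 expected. The arm is aligned with the pointer and the gripper is clear.

```bash
python3 -c "
from rig import ctrl
print(ctrl.finish_job())"
```

```text
the job is handed in; nothing more can be done
None
```

The red-knobbed lever is threaded on the splined shaft and sits home and flat on the dial, with its arm along the yellow pointer to within about 1–2°; it is released, the spare was not touched, and the job was handed in at about 17 s.

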